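# Clamp the plating terminal and clip its splash cover home

### The arm

A 6-joint arm with a two-finger parallel gripper is mounted at the origin on the work surface. World frame = base frame: x ahead of the robot, y to its left, z up, the work surface at z = 0. Lengths are in mm, angles in degrees, forces in N, time in s.
With the tool pointing down it reaches from about 350 to 850 mm from the base axis. Payload 8.1 kg.
Tool frame: the origin (TCP) lies at the centre of the arm's flange, where the gripper is bolted on; the fingertips stand 173 mm ahead of it and the grasp point (between the pads) lies 155 mm ahead of it; z points along the fingers, y is the line along which they close (so a half turn about z gives the same grasp; the last joint's range is limited). The gripper opens to 85 mm and grips with 20 to 120 N. Pads are 22 mm wide; open, the fingers measure 114 mm over their backs; the gripper's body (76 mm by 85 mm) begins 54 mm behind the grasp point. The pads swing forward as they close: fully open they stand 13 mm farther back than shut.
Start: joints at [63.06, 7.471, 85.268, -0, 87.261, -4.893], TCP at [225.204, 556.138, 404.692] pointing down, gripper open.
Joint ranges: [-169.43, 169.43], [-51.17, 129.36], [1.28, 143.12], [-76.62, 256.62], [0, 156.53], [-152.29, 152.29]. Speed limits (degrees/s): [136.94, 136.94, 159.86, 180, 180, 180].

### API

Orientations are given as [roll, pitch, yaw] about the fixed x, y, z axes, in that order (R = Rz(yaw) Ry(pitch) Rx(roll)).
In Python, from bench import * gives the robot as it stands.
- The arm moves only by the shell command python3 -m jog 'ROWS' [FORCE]. ROWS is text: rows parted by semicolons, each of 7 numbers parted by spaces: the shift along the tool's x, y, z scaled (see below), then the turn, a rotation vector about the tool's x, y, z scaled (see below), then the closure, from -1 (fully open) to 1 (shut). In form: tx ty tz wx wy wz hand; .... A call has 1 to 5 rows; each row shifts and turns the commanded pose from where the row before left it, along the tool's axes as they then stand; what a row does not reach is not made up. The controller multiplies each number of a shift by 0.1 m and each number of a turn by 60 degrees. A row lasts 1/8 s, in which the tool goes at most 62.5 mm and 10.7 degrees, less where a joint would pass 70% of its speed; a pose out of reach is approached as far as the arm can. A call with a number of a shift or a turn outside -1 to 1 is refused whole. A call with a gripper value outside its range is refused whole. The fingers move at their own pace and stop on an object; FORCE is the grip in N (left out, the last holds). Time passes only in rows, so rows that do not move let the fingers close. It gives the time, the measured TCP pose, the force, the opening and the grip force at its end, in the units of the state.
- sense(): the state, without advancing time (a new reading comes with each control period).
- snapshot(name): name is "side" or "top"; returns a dict with "img" (420x560x3 uint8, red, green, blue), "fx", "fy", "cx", "cy" (pixels), "dist" ([k1, k2, p1, p2, k3] as OpenCV has them; the pictures are not rectified), "extrinsics" (4x4, takes a point from camera to world coordinates). Camera axes: x right, y down, z forward; pixel columns grow to the right and rows downward; lengths in mm; the calibration is good to about 2 mm. A picture is of the moment at which its call begins. There is no depth.
- hand_in(): hands the job in; it is judged then, once.
The state is a dict: "time": time; "joint_pos": joint angles; "qd": joint speeds; "joint_efforts": joint torques, N m; "tool_pos": TCP position; "tcp_rot": TCP orientation; "ft_force": force on the tool from outside, world axes, zero at the start; "wrist_torque": the same for the moment, N m; "finger_gap": finger opening in mm; "grip_force": force on a finger pad.
Only numpy, scipy, OpenCV 4.12 (cv2) and the standard library are available. Lean on these libraries where they do the work, as an engineer would, in place of code of your own. Each camera call takes 0.05 s, during which the arm holds its last target. There are 200 camera calls.

### The job

At the plating bench, fold the red clamp lever of the bus-bar terminal right down until it lies shut. Once it is shut, take the orange splash cover, set it over the terminal and press it straight down until it snaps home and sits on the base plate. Finish while holding: keep pressing down on the cover firmly, with about 10 N, and do not let go. Leave the jar, the ring cone and the cup where they stand.

Things in the scene. Friction and masses are not known exactly. Their poses are not given: they have to be found in the camera images.
- terminal: Bus-bar terminal fixed to the bench: grey base plate 120 (x) x 96 (y) x 10 mm, on it a black core 65 (x) x 49.5 (y) mm, its top 36 mm above the bench and bevelled by 3 mm. A copper bar 16 mm wide, 4 mm thick, lies on the base plate and runs out at +x to x = 86 mm. Origin: centre of the base plate's underside, at bench height; z up. Its yaw differs by up to 0.5 rad from run to run
- seat (a point): where the cover's origin ends when home: on the terminal's centre, on the base plate, 10 mm above the bench. A sprung brass catch bulges 3.5 mm from each long (y) side of the core. The cover's lips meet the catches about 13 mm above this seat; pushing past takes roughly 8 to 12 N in all, then the force drops suddenly and the cover goes down onto the base plate. It fits only with the lever shut
- lever (a joint): angle of the red clamp lever on top of the terminal, rad: 0 = shut, lying flat on the core and pointing to the terminal's -x; it grows as the lever rises, about 1.57 = standing upright, at most 1.7. It stays where it is left; turning takes about 1 N at the tip. It starts part or nearly fully raised
- lever_hinge (a point): hinge axis of the lever (parallel to the terminal's y), at terminal x +26 mm, 39.5 mm above the bench
- lever_tip (a point): middle of the end face of the lever's free end, 52 mm from the hinge axis. The lever is a bar 14 mm wide and 6 mm thick (18 x 8 mm over the last 8 mm). Shut, its top is about 45 mm above the bench
- cover: Loose orange clip cover, an open-bottomed box 76 (x) x 64 (y) x 41 mm high with a grip rib on top; 60 to 130 g, standing upright on the bench. Inside 68 (x) mm, and 52 (y) mm between 3 mm high inward lips along its two long lower edges. End walls cut out below for the copper bar. Fits either way round, its x along the terminal's x. Origin: centre of its lower rim; z up
- cover_rib (a point): centre of the top face of the cover's grip rib: rib 44 mm long (cover x), 14 mm thick (cover y), 26 mm high, so this point is 67 mm above the cover's lower rim; the flat top of the cover beside the rib is at 41 mm
- jar: amber jar with white lid, 52 mm across, 80 mm high, bystander; origin at the centre of its underside
- ring_cone: dark wooden ring cone with two rings on it, foot 52 mm across, 72 mm high, bystander; origin at the centre of its underside
- rinse_cup: open blue cup, 68 mm across, 70 mm high, bystander; origin at the centre of its underside
Things that resemble listed ones, but are neither listed nor needed, are in the scene too. Of the things like the cover, leave any that is green; of the rest the smaller one is meant.

How it is judged (in metres and radians):
On the way, in this order (a step that is already met when the one before it is completed fails the run):
1. the clamp lever is folded shut while the cover is still away from the terminal (value of joint lever below 0.12 rad and horizontal distance between cover and terminal above 0.07 m), for 0.1 s.
2. the cover is snapped home on the terminal and is being pressed (z of cover in the frame of terminal below 0.012 m and horizontal distance between cover and terminal below 0.005 m and contact force between cover and terminal above 4 N), for 0.2 s.
At the end, for the whole second after the job is handed in: Lever shut (within 0.12 rad); cover snapped home: its lower rim within 2 mm of the base plate, centred within 5 mm, aligned within 0.1 rad, level within 0.06 rad, at rest; and the robot still touches it and presses it onto the terminal with 4 to 35 N (all of step 2 and value of joint lever below 0.12 rad and angle between the x axis of cover and the x axis of terminal, either way round below 0.1 rad and angle between cover's own z axis and vertical below 0.06 rad and contact force between any of the fingers, the arm and cover above 3 N and linear speed of cover below 0.02 m/s and contact force between cover and terminal below 35 N); the arm keeps its last pose, push and grip.
It fails at once if the jar is knocked or pushed away (distance of jar from where it was at the start of the episode above 0.03 m or angle between jar's own z axis and vertical above 0.5 rad).
It fails at once if the ring cone is knocked or pushed away (distance of ring_cone from where it was at the start of the episode above 0.03 m or angle between ring_cone's own z axis and vertical above 0.5 rad).
It fails at once if the cup is knocked or pushed away (distance of rinse_cup from where it was at the start of the episode above 0.03 m or angle between rinse_cup's own z axis and vertical above 0.5 rad).
It also fails if it takes over 72 s, if anything falls off the work surface, if the arm or the gripper's body presses on something with over 40 N, if the wrist force passes 120 N, or if a joint passes its speed limit or range.

## Working session

There is one attempt and no reset: what is moved stays moved. The work goes in short steps, Python scripts to look and compute and a shell command to move; the robot and the scene stay as the last step left them, time stands still between calls to the robot, and variables do not carry over. Pictures are saved under pics/ and viewed, at most 10 in all, crops included, and the job is handed in when it is done.

```bash
mkdir -p pics; ls
python3 - <<'E'
from bench import *
import cv2,numpy as np
for n in("side","top"):
    s=snapshot(n); cv2.imwrite(f"pics/{n}0.png",s["img"][:,:,::-1]); print(n,s["fx"],s["fy"],s["cx"],s["cy"],s["dist"]); print(np.round(s["extrinsics"],3))
st=sense(); print(st)
E
```

```text
pics
side 419.6402569474344 419.6402569474344 266.84956308039773 215.08209473078662 [0.01203143 0.         0.         0.         0.        ]
[[ 9.42000e-01 -2.32000e-01  2.43000e-01  3.35302e+02]
 [-3.35000e-01 -6.69000e-01  6.64000e-01 -5.94304e+02]
 [ 8.00000e-03 -7.07000e-01 -7.08000e-01  6.65007e+02]
 [ 0.00000e+00  0.00000e+00  0.00000e+00  1.00000e+00]]
top 504.90990754530395 504.90990754530395 279.62345771024684 207.68376749389938 [-0.16415752  0.          0.          0.          0.        ]
[[ 3.200000e-02 -9.790000e-01  2.030000e-01  3.221310e+02]
 [-9.990000e-01 -3.000000e-02  1.200000e-02 -4.223400e+01]
 [-6.000000e-03 -2.030000e-01 -9.790000e-01  1.032316e+03]
 [ 0.000000e+00  0.000000e+00  0.000000e+00  1.000000e+00]]
{'time': 0.1, 'joint_pos': array([ 6.30593103e+01,  7.51033596e+00,  8.53240619e+01,  1.22995068e-03,
        8.72608028e+01, -4.89138970e+00]), 'qd': array([ 0.10183227, -0.10336709, -0.17127781, -0.0303083 ,  0.06505979,
       -0.08126139]), 'joint_efforts': array([ 1.62570832e-03, -5.70950532e+01, -5.01945627e+01, -7.55966289e-05,
        8.00191396e-03,  3.17900049e-05]), 'tool_pos': array([225.1071176 , 555.94687738, 403.74392744]), 'tcp_rot': array([-1.79905251e+02, -9.34145891e-03,  1.57950632e+02]), 'ft_force': array([-0.49828681,  0.54985805,  0.42933629]), 'wrist_torque': array([ 1.65419350e-02, -5.61019674e-05, -2.83942425e-02]), 'grip_force': 0.0, 'finger_gap': 85.17687887958303}
```

View pics/side0.png

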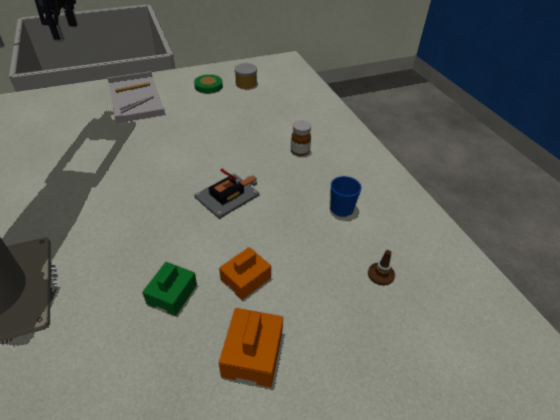

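View pics/top0.png

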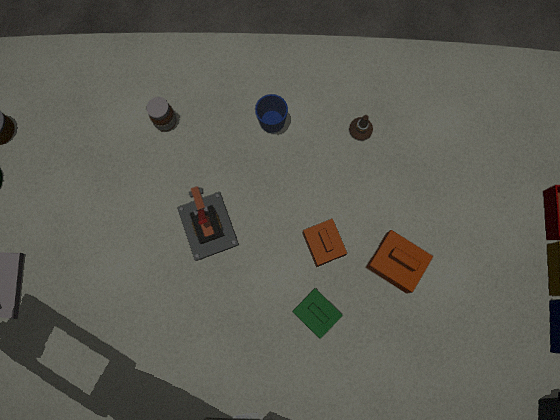

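Top view: terminal at about (207,225), with the copper bar toward (197,190). There are three cover-like things: small orange (325,242), large orange (400,261) and green (317,313). In the side view they are at (245,271), (252,345) and (170,287). The small orange one fits, because green is excluded and the smaller of the rest is meant. Next I'll measure and make an enlarged crop to confirm.

```bash
cat > h.py <<'E'
from bench import *
import cv2,numpy as np
def ray(s,px):
    K=np.array([[s["fx"],0,s["cx"]],[0,s["fy"],s["cy"]],[0,0,1]])
    u=cv2.undistortPoints(np.float64(px).reshape(-1,1,2),K,np.float64(s["dist"])).reshape(-1,2)
    E=np.array(s["extrinsics"]); d=np.c_[u,np.ones(len(u))]@E[:3,:3].T
    return E[:3,3],d
def plane(s,px,z):
    o,d=ray(s,px); return o+d*((z-o[2])/d[:,2])[:,None]
def tri(s1,p1,s2,p2):
    o1,d1=ray(s1,p1);o2,d2=ray(s2,p2);r=[]
    for a,b in zip(d1,d2):
        a/=np.linalg.norm(a);b/=np.linalg.norm(b)
        t=np.linalg.lstsq(np.c_[a,-b],o2-o1,rcond=None)[0]
        r.append((o1+a*t[0]+o2+b*t[1])/2)
    return np.array(r)
def project(s,P):
    E=np.linalg.inv(np.array(s["extrinsics"]));K=np.array([[s["fx"],0,s["cx"]],[0,s["fy"],s["cy"]],[0,0,1]])
    return cv2.projectPoints(np.float64(P).reshape(-1,1,3),cv2.Rodrigues(E[:3,:3])[0],E[:3,3],K,np.float64(s["dist"]))[0].reshape(-1,2)
def orange(img):
    h=cv2.cvtColor(img,cv2.COLOR_RGB2HSV); return cv2.inRange(h,(5,180,90),(16,255,255))
def blobs(m,amin=60):
    n,l,st,c=cv2.connectedComponentsWithStats(m); return [(l==i,st[i],c[i]) for i in range(1,n) if st[i][4]>amin]
E
python3 - <<'E'
from h import *
T=snapshot("top");S=snapshot("side")
for n,s in(("T",T),("S",S)):
    for m,st,c in blobs(orange(s["img"])): print(n,st,c.round(1))
    h=cv2.cvtColor(s["img"],cv2.COLOR_RGB2HSV)
    x0,y0=(150,170) if n=="T" else (180,150)
    c=h[y0:y0+100,x0:x0+100]
    print(n,"plate",h[236,232] if n=="T" else h[205,225],"copper",h[192,197] if n=="T" else h[181,250],"lever",h[228,208] if n=="T" else h[173,225], "table",h[300,200] if n=="T" else h[250,200])
a=cv2.resize(T["img"][175:275,165:265],None,fx=4,fy=4,interpolation=cv2.INTER_CUBIC)
b=cv2.resize(S["img"][155:225,180:280],(400,280),interpolation=cv2.INTER_CUBIC)
c=cv2.resize(T["img"][200:350,280:440],(320,300),interpolation=cv2.INTER_CUBIC)
o=np.zeros((590,800,3),np.uint8);o[:400,:400]=a;o[:280,400:]=b;o[285:585,400:720]=c
cv2.imwrite("pics/crop1.png",np.clip(o[:,:,::-1]*1.6,0,255).astype(np.uint8))
E
```

```text
T [304 219  42  46 919] [325.  241.7]
T [ 370  230   63   62 1887] [401.2 260.4]
T plate [60 12 62] copper [ 10 140 100] lever [  9 173 100] table [ 28  28 109]
S [220 248  51  41 944] [244.5 268. ]
S [ 220  308   63   67 2831] [251.9 341. ]
S plate [80 10 77] copper [ 11 165 108] lever [  3 170  84] table [ 35  22 148]
```

View pics/crop1.png

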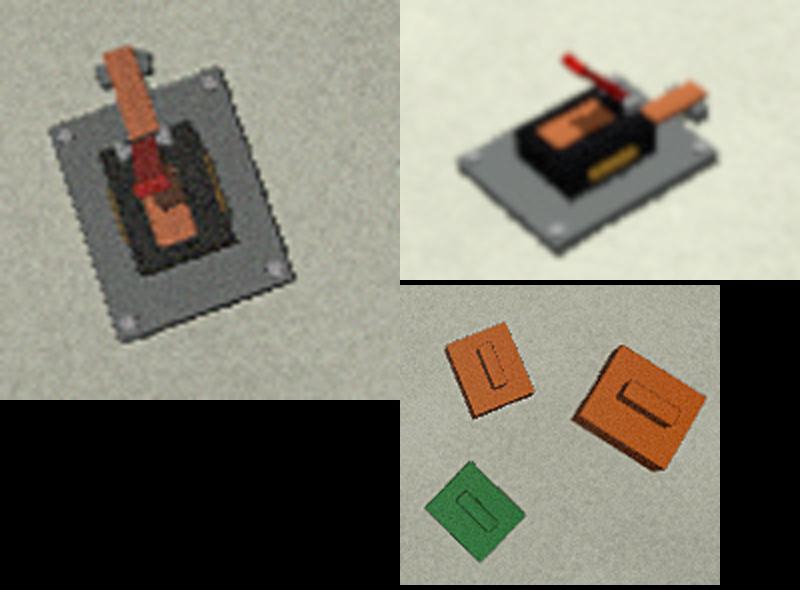

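The crop shows that the small orange cover (top view, 325,242) has a rib and is clearly smaller than the one at (401,260), so it is the one meant. The red lever is raised, with its tip at about top (203,221) / side (222,170).

Run:
```python
from h import *
T=snapshot("top");S=snapshot("side")
h=cv2.cvtColor(T["img"],cv2.COLOR_RGB2HSV)
# plate corners
pt=np.array([(50,130),(217,68),(295,278),(122,342)])/4+[165,175]
P=plane(T,pt,10);print("plate top",P.round(1),P.mean(0).round(1))
ps=np.array([(458,160),(558,254),(718,157)])/4+[80,155]
Q=plane(S,ps,10);print("plate side",Q.round(1),((Q[0]+Q[2])/2).round(1))
r=lambda a,b:np.degrees(np.arctan2(*(a-b)[1::-1]))
print("yaw (x axis)",r(P[1],P[2]),r(P[0],P[3]),"side",r(Q[2],Q[1]), "ylen",[np.linalg.norm(P[i]-P[(i+1)%4]).round(1) for i in range(4)])
print("tip",tri(T,[(202.8,221.5)],S,[(222,170.3)]).round(1))
# cover
m,st,c=[b for b in blobs(orange(T["img"])) if abs(b[2][0]-325)<10][0]
rect=cv2.minAreaRect(np.argwhere(m)[:,::-1].astype(np.float32));print(rect)
bx=cv2.boxPoints(rect); C=plane(T,bx,41);print("cover top",C.round(1),C.mean(0).round(1),[np.linalg.norm(C[i]-C[(i+1)%4]).round(1) for i in range(4)],r(C[0],C[1]),r(C[1],C[2]))
c2=np.array([(445,347),(505,323),(535,393),(473,418)]);c2=[280,200]+(c2-[400,285])/2
C=plane(T,c2,41);print(C.mean(0).round(1),r(C[1],C[2]),r(C[0],C[3]),[np.linalg.norm(C[i]-C[(i+1)%4]).round(1) for i in range(4)])
# rib top: crop corners in top
rb=[280,200]+(np.array([(478,346),(491,342),(506,385),(493,389)])-[400,285])/2
R=plane(T,rb,67);print("rib",R.mean(0).round(1),r(R[0],R[3]))
m,st,c=[b for b in blobs(orange(S["img"])) if abs(b[2][1]-268)<10][0]
crop=S["img"][235:305,205:285]
cv2.imwrite("pics/cov_side.png",np.clip(cv2.resize(crop,None,fx=7,fy=7,interpolation=cv2.INTER_CUBIC)[:,:,::-1]*1.3,0,255))
h0=plane(T,[(162,114),(271,114),(361,127)],0);print("bystanders",h0.round(0))
```

```text
plate top [[528.3 183.2  10. ]
 [563.9  97.4  10. ]
 [455.   51.3  10. ]
 [419.2 138.3  10. ]] [491.6 117.6  10. ]
plate side [[423.8 136.4  10. ]
 [458.5  43.9  10. ]
 [566.6  89.9  10. ]] [495.2 113.2  10. ]
yaw (x axis) 22.9313857872991 22.360159099943033 side 23.06112801469231 ylen [np.float64(92.9), np.float64(118.2), np.float64(94.1), np.float64(117.9)]
tip [[488.4 116.2  81.3]]
((324.6257629394531, 241.44821166992188), (37.53105163574219, 31.49344825744629), 67.61986541748047)
cover top [[ 483.8  -77.8   41. ]
 [ 509.8 -135.5   41. ]
 [ 440.9 -164.6   41. ]
 [ 415.6 -107.5   41. ]] [ 462.5 -121.3   41. ] [np.float64(63.3), np.float64(74.8), np.float64(62.5), np.float64(74.4)] 114.24725072261994 22.942122885826052
[ 460.2 -121.6   41. ] 23.765685502064112 22.67943338311493 [np.float64(64.9), np.float64(75.9), np.float64(66.3), np.float64(75.6)]
rib [ 461.1 -121.8   67. ] 20.100275355128172
bystanders [[ 740.  237.    0.]
 [ 745.   -4.    0.]
 [ 721. -201.    0.]][ WARN:0@0.439] global loadsave.cpp:1063 imwrite_ Unsupported depth image for selected encoder is fallbacked to CV_8U.
```

View pics/cov_side.png

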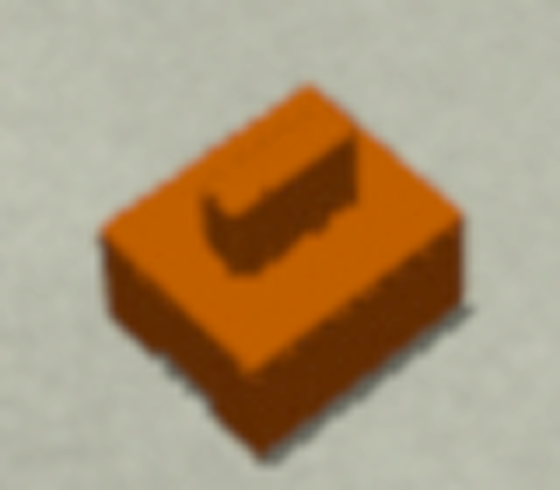

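The side crop shows the cover upright, with top-face corners at (310,85), (463,215), (248,373) and (100,235). The terminal is at about (493,116) with yaw 22.8°, and the cover at about (461,-121) with yaw about 23°. The lever is at about 54°. I'll move above the lever tip now.

```bash
python3 -m jog '-0.411 -0.31 0 0 0 0 1;-0.411 -0.31 0 0 0 0 1;-0.411 -0.31 0 0 0 0 1;-0.411 -0.31 0 0 0 0 1;-0.411 -0.31 0 0 0 0 1' 40; python3 -m jog '-0.411 -0.31 0 0 0 0 1;-0.411 -0.31 0 0 0 0 1;-0.411 -0.31 0 0 0 0 1;-0.411 -0.31 0 0 0 0 1;-0.411 -0.31 0 0 0 0 1';python3 -m jog '0 0 0 0 0 -0.149 1;0 0 0 0 0 -0.149 1;0 0 0 0 0 -0.149 1;0 0 0 0 0 -0.149 1;0 0 0 0 0 -0.149 1'
```

```text
time: 0.92
tool_pos: [358.0, 333.8, 404.8]
tcp_rot: [180.0, 0.0, 158.0]
ft_force: [1.0, -0.5, -0.7]
finger_gap: -0.1
grip_force: 0.0
time: 1.55
tool_pos: [490.4, 112.9, 404.9]
tcp_rot: [180.0, 0.0, 157.9]
ft_force: [1.5, 0.5, -0.3]
finger_gap: 0.1
grip_force: 0.0
time: 2.17
tool_pos: [489.8, 114.5, 404.7]
tcp_rot: [-180.0, 0.0, -157.1]
ft_force: [0.4, -0.0, -1.3]
finger_gap: -0.3
grip_force: 0.0
```

```bash
python3 -m jog '0 0 0.45 0 0 0 1;0 0 0.45 0 0 0 1;0 0 0.4 0 0 0 1;0 0 0.1 0 0 0 1;0 0 0.1 0 0 0 1';python3 -m jog '0 0 0.07 0 0 0 1;0 0 0.07 0 0 0 1;0 0 0.07 0 0 0 1;0 0 0.06 0 0 0 1'; python3 -m jog '0 0 0.03 0 0 0 1;0 0 0 0 0 0 1'
```

```text
time: 2.8
tool_pos: [490.3, 114.6, 255.5]
tcp_rot: [-180.0, 0.1, -157.3]
ft_force: [-8.4, -2.8, 15.1]
finger_gap: -0.1
grip_force: 7.5
time: 3.3
tool_pos: [490.3, 114.6, 228.1]
tcp_rot: [-180.0, 0.1, -157.3]
ft_force: [-0.9, 0.1, 2.0]
finger_gap: 0.4
grip_force: 0.6
time: 3.55
tool_pos: [489.6, 114.5, 224.3]
tcp_rot: [180.0, -0.0, -157.3]
ft_force: [-0.2, 0.3, 0.7]
finger_gap: -0.1
grip_force: 0.0
```

```bash
python3 -m jog '0 0 0.03 0 0 0 1;0 0 0.02 0 0 0 1;0 0 0.01 0 0 0 1;0 0 0 0 0 0 1'; python3 -m jog '0 0 0.01 0 0 0 1;0 0 0.01 0 0 0 1;0 0 0 0 0 0 1'
```

```text
time: 4.05
tool_pos: [489.7, 114.5, 218.6]
tcp_rot: [180.0, -0.0, -157.3]
ft_force: [0.2, 0.0, 0.5]
finger_gap: 0.0
grip_force: 0.0
time: 4.42
tool_pos: [489.8, 114.5, 216.9]
tcp_rot: [-180.0, -0.0, -157.3]
ft_force: [-2.8, -1.2, 4.5]
finger_gap: -0.1
grip_force: 2.2
```

```bash
python3 -m jog '0 0 0.01 0 0 0 1;0 0 0.01 0 0 0 1;0 0 0 0 0 0 1'; python3 -m jog '0 0 -0.3 0 0 0 1;0 0 -0.5 0 0 0 1;0 0 -0.5 0 0 0 -1;0 0.6 0 0 0 0 -1;0 0.6 0 0 0 0 -1'
```

```text
time: 4.8
tool_pos: [490.0, 114.5, 216.7]
tcp_rot: [-180.0, -0.0, -157.3]
ft_force: [-12.4, -3.3, 23.1]
finger_gap: -0.1
grip_force: 11.7
time: 5.42
tool_pos: [443.6, 226.0, 345.8]
tcp_rot: [180.0, 0.2, -157.5]
ft_force: [-0.2, 0.4, -0.3]
finger_gap: 54.5
grip_force: 0.0
```

```bash
python3 -m jog '0 0.6 0 0 0 0 -1;0 0.6 0 0 0 0 -1;0 0 0 0 0 0 -1';python3 - <<'E'
from h import *
T=snapshot("top");S=snapshot("side")
a=cv2.resize(T["img"][175:265,165:255],None,fx=4,fy=4,interpolation=cv2.INTER_CUBIC)
b=cv2.resize(S["img"][155:225,180:280],(400,280),interpolation=cv2.INTER_CUBIC)
o=np.zeros((360,760,3),np.uint8);o[:,:360]=a;o[:280,360:]=b
cv2.imwrite("pics/crop2.png",np.clip(o[:,:,::-1]*1.6,0,255).astype(np.uint8))
# cover side-view estimate: top-face corners from the crop
c=([205,235]+(np.array([(310,85),(463,215),(248,373),(100,235)])+.5)/7-.5)
C=plane(S,c,41);r=lambda a,b:np.degrees(np.arctan2(*(a-b)[1::-1]))
print(C.mean(0),r(C[0],C[3]),r(C[1],C[2]))
E
```

```text
time: 5.8
tool_pos: [395.3, 339.3, 344.5]
tcp_rot: [179.9, 0.0, -157.0]
ft_force: [-1.2, -0.8, -0.4]
finger_gap: 85.4
grip_force: 0.0
[ 464.50271899 -123.74692231   41.        ] 24.646528347067754 23.27628365991866
```

View pics/crop2.png

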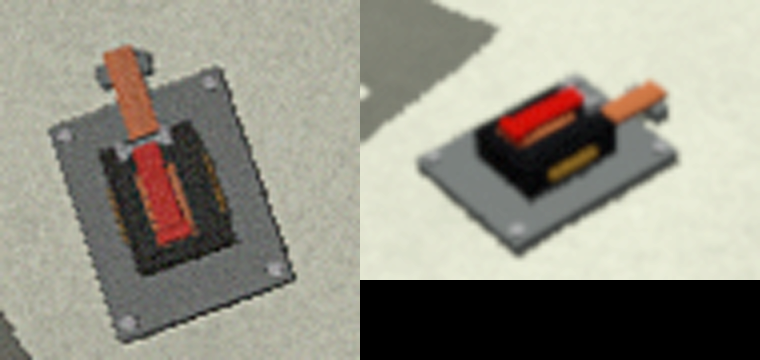

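The lever (red, top crop 165,195) now lies flat on the core, so it is shut. The arm goes over the cover next.

```bash
python3 -m jog '0.131 -0.501 0 0 0 0 -1;0.131 -0.501 0 0 0 0 -1;0.131 -0.501 0 0 0 0 -1;0.131 -0.501 0 0 0 0 -1;0.131 -0.501 0 0 0 0 -1';python3 -m jog '0.131 -0.501 0 0 0 0 -1;0.131 -0.501 0 0 0 0 -1;0.131 -0.501 0 0 0 0 -1;0.131 -0.501 0 0 0 0 -1;0 0 0 0 0 0 -1'; python3 -m jog '0 0 0.4 0 0 0 -1;0 0 0.3 0 0 0 -1;0 0 0.1 0 0 0 -1;0 0 0 0 0 0 -1'
```

```text
time: 6.52
tool_pos: [433.4, 76.5, 344.8]
tcp_rot: [-180.0, 0.0, -157.5]
ft_force: [0.3, -0.2, 0.7]
finger_gap: 85.0
grip_force: 0.0
time: 7.15
tool_pos: [461.6, -130.0, 344.7]
tcp_rot: [-179.9, -0.0, -157.7]
ft_force: [0.2, 0.0, 0.3]
finger_gap: 85.4
grip_force: 0.0
time: 7.65
tool_pos: [461.9, -125.5, 264.6]
tcp_rot: [180.0, -0.0, -157.4]
ft_force: [-0.4, -0.3, 1.1]
finger_gap: 85.1
grip_force: 0.0
```

```bash
python3 -m jog '-0.022 0.023 0.25 0 0 0 -1;0 0 0.13 0 0 0 -1;0 0 0.07 0 0 0 -1;0 0 0 0 0 0 -1'; python3 -m jog '0 0 0 0 0 0 1;0 0 0 0 0 0 1;0 0 0 0 0 0 1;0 0 0 0 0 0 1;0 0 0 0 0 0 1' 60
```

```text
time: 8.15
tool_pos: [463.4, -122.6, 219.8]
tcp_rot: [180.0, -0.0, -157.3]
ft_force: [1.6, 0.5, 1.2]
finger_gap: 85.6
grip_force: 0.0
time: 8.78
tool_pos: [463.4, -122.6, 219.9]
tcp_rot: [-180.0, 0.0, -157.3]
ft_force: [0.4, -0.3, 1.7]
finger_gap: 12.7
grip_force: 59.6
```

```bash
python3 -m jog '0 0 -0.2 0 0 0 1;0 0 -0.4 0 0 0 1;0 0 -0.4 0 0 0 1;0 0 0 0 0 0 1'; python3 -m jog '-0.239 0.416 0 0 0 0 1;-0.239 0.416 0 0 0 0 1;-0.239 0.416 0 0 0 0 1;-0.239 0.416 0 0 0 0 1;-0.239 0.416 0 0 0 0 1'; python3 -m jog '0 0 0.3 0 0 0 1;0 0 0.1 0 0 0 1;0 0 0 0 0 0 1;0 0 0 0 0 0 1'
python3 - <<'E'
from h import *
T=snapshot("top");S=snapshot("side");print(sense()["tool_pos"])
a=cv2.resize(T["img"][165:265,155:255],None,fx=4,fy=4,interpolation=cv2.INTER_CUBIC)
b=cv2.resize(S["img"][125:225,180:280],(400,400),interpolation=cv2.INTER_CUBIC)
o=np.hstack([a,b])
cv2.imwrite("pics/crop3.png",np.clip(o[:,:,::-1]*1.6,0,255).astype(np.uint8))
E
```

```text
time: 9.28
tool_pos: [464.7, -123.0, 323.6]
tcp_rot: [-179.7, 0.3, -157.3]
ft_force: [0.6, -0.4, -0.8]
finger_gap: 12.7
grip_force: 59.4
time: 9.9
tool_pos: [493.1, 117.0, 318.4]
tcp_rot: [180.0, -0.1, -157.3]
ft_force: [0.4, -0.2, -0.5]
finger_gap: 12.8
grip_force: 59.4
time: 10.4
tool_pos: [493.9, 114.9, 280.4]
tcp_rot: [-180.0, 0.0, -157.4]
ft_force: [-0.1, 0.1, -0.7]
finger_gap: 12.9
grip_force: 59.5
[494.03155363 114.9524938  280.77901407]
```

View pics/crop3.png

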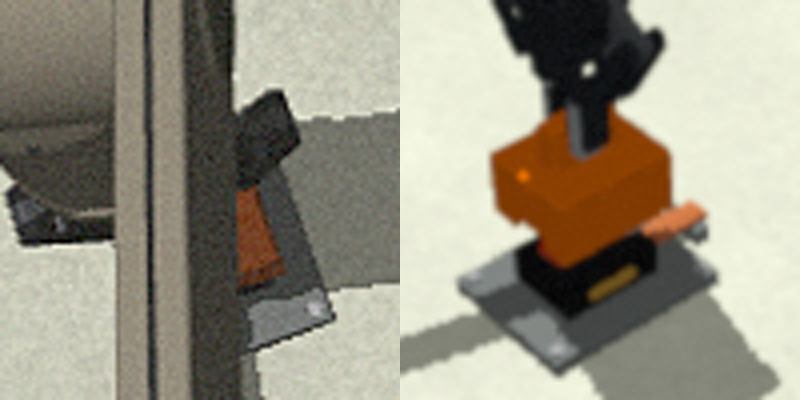

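Side crop: cover level above the core, with top corners left (490,155), right (670,155) and front (565,208). Plate corners are (458,277), (558,373) and (718,276). Next I compare cover and plate in this same view.

Run:
```python
from h import *
S=snapshot("side");T=snapshot("top")
f=lambda p:[180,125]+(np.array(p)+.5-[400,0])/4-.5
r=lambda a,b:np.degrees(np.arctan2(*(a-b)[1::-1]))
z=sense()["tool_pos"][2]-219.9
C=plane(S,f([(490,155),(565,208),(670,155)]),z+41);print("cover mid L-R",((C[0]+C[2])/2).round(1),"front corner",C[1].round(1),"yaw",r(C[2],C[1]))
P=plane(S,f([(458,277),(558,373),(718,276)]),10);print("plate",((P[0]+P[2])/2).round(1),P[1].round(1),"yaw",r(P[2],P[1]))
# expected pixel of the corners if cover at tool xy / plate at (493.5,115.5), yaw 22.7
a=np.radians(22.7);R=np.array([[np.cos(a),-np.sin(a)],[np.sin(a),np.cos(a)]])
def q(c,hx,hy,z):
    return project(S,[np.r_[np.array(c)+R@v,z] for v in[(-hx,hy),(-hx,-hy),(hx,-hy)]])
g=lambda p:(p+.5-[180,125])*4+[400,0]-.5
print("cover corners exp @tool",g(q(sense()["tool_pos"][:2],38,32,z+41)).round(0).tolist())
print("rim corners exp",g(q(sense()["tool_pos"][:2],38,32,z)).round(0).tolist())
print("plate exp",g(q((493.5,115.5),60,48,10)).round(0).tolist())
print("core top exp",g(q((493.5,115.5),32.5,24.75,33)).round(0).tolist())
m=orange(S["img"]);bs=[b for b in blobs(m,300) if abs(b[2][0]-235)<40];print([b[1] for b in bs])
```

```text
cover mid L-R [495.1 112.4 101.7] front corner [475.8  72.  101.7] yaw 20.68824173669622
plate [495.2 116.4  10. ] [458.2  46.   10. ] yaw 23.123490297919922
cover corners exp @tool [[484.0, 154.0], [557.0, 211.0], [669.0, 151.0]]
rim corners exp [[492.0, 213.0], [563.0, 270.0], [670.0, 209.0]]
plate exp [[452.0, 283.0], [554.0, 371.0], [718.0, 273.0]]
core top exp [[511.0, 252.0], [565.0, 296.0], [655.0, 244.0]]
[array([ 220,  308,   63,   67, 2895], dtype=int32)]
```

Cover and plate agree to about 1–1.5 mm, so I shift +1.3 mm along tool y and descend.

```bash
python3 -m jog '0 0.013 0.1 0 0 0 1;0 0 0.1 0 0 0 1;0 0 0.05 0 0 0 1;0 0 0 0 0 0 1' 90; python3 -m jog '0 0 0.03 0 0 0 1;0 0 0.03 0 0 0 1;0 0 0 0 0 0 1';python3 -m jog '0 0 0.02 0 0 0 1;0 0 0.02 0 0 0 1;0 0 0 0 0 0 1'
```

```text
time: 11.1
tool_pos: [492.6, 116.6, 253.8]
tcp_rot: [180.0, -0.1, -157.3]
ft_force: [-0.0, 0.4, -1.2]
finger_gap: 12.1
grip_force: 91.9
time: 11.48
tool_pos: [492.9, 116.6, 248.5]
tcp_rot: [180.0, -0.0, -157.3]
ft_force: [0.0, -0.2, -0.3]
finger_gap: 12.0
grip_force: 92.2
time: 11.85
tool_pos: [492.9, 116.6, 244.5]
tcp_rot: [180.0, -0.0, -157.3]
ft_force: [-0.1, -0.4, -1.0]
finger_gap: 12.2
grip_force: 92.2
```

The rim is past the core top with no side force. Pressing through the catches now.

```bash
python3 -m jog '0 0 0.02 0 0 0 1;0 0 0.02 0 0 0 1;0 0 0 0 0 0 1';python3 -m jog '0 0 0.02 0 0 0 1;0 0 0.02 0 0 0 1;0 0 0 0 0 0 1'
```

```text
time: 12.22
tool_pos: [493.5, 116.9, 241.6]
tcp_rot: [-180.0, 0.1, -157.3]
ft_force: [-0.6, 1.5, 5.2]
finger_gap: 12.0
grip_force: 92.9
time: 12.6
tool_pos: [493.3, 116.8, 236.7]
tcp_rot: [180.0, 0.1, -157.3]
ft_force: [1.2, 2.1, -0.4]
finger_gap: 11.7
grip_force: 92.2
```

```bash
python3 -m jog '0 0 0.02 0 0 0 1;0 0 0.02 0 0 0 1;0 0 0.01 0 0 0 1;0 0 0 0 0 0 1';python3 -m jog '0 0 0.01 0 0 0 1;0 0 0 0 0 0 1;0 0 0 0 0 0 1'
```

```text
time: 13.1
tool_pos: [492.8, 116.6, 231.2]
tcp_rot: [180.0, -0.0, -157.3]
ft_force: [1.1, 3.2, -4.4]
finger_gap: 11.6
grip_force: 91.6
time: 13.48
tool_pos: [492.9, 116.6, 230.6]
tcp_rot: [180.0, -0.0, -157.3]
ft_force: [-0.5, 1.8, -2.3]
finger_gap: 11.9
grip_force: 92.2
```

```bash
python3 -m jog '0 0 0.01 0 0 0 1;0 0 0 0 0 0 1;0 0 0 0 0 0 1';python3 -m jog '0 0 0.005 0 0 0 1;0 0 0.005 0 0 0 1;0 0 0 0 0 0 1'
```

```text
time: 13.85
tool_pos: [493.0, 116.6, 230.0]
tcp_rot: [-180.0, -0.0, -157.3]
ft_force: [-3.6, -0.1, 5.9]
finger_gap: 12.3
grip_force: 92.7
time: 14.22
tool_pos: [493.1, 116.6, 230.0]
tcp_rot: [-180.0, -0.0, -157.3]
ft_force: [-8.4, -1.8, 14.5]
finger_gap: 11.8
grip_force: 94.5
```

```bash
python3 -m jog '0.003 0.001 -0.003 0 0 0 1;0 0 0 0 0 0 1;0 0 0 0 0 0 1;0 0 0 0 0 0 1';python3 - <<'E'
from h import *
S=snapshot("side")
b=cv2.resize(S["img"][125:225,180:280],(400,400),interpolation=cv2.INTER_CUBIC)
cv2.imwrite("pics/crop4.png",np.clip(b[:,:,::-1]*1.6,0,255).astype(np.uint8))
st=sense();print(st["ft_force"],st["wrist_torque"],st["tool_pos"])
E
```

```text
time: 14.72
tool_pos: [492.9, 116.5, 229.9]
tcp_rot: [-180.0, 0.0, -157.3]
ft_force: [-5.2, -0.6, 10.2]
finger_gap: 12.1
grip_force: 93.7
[-5.90319221  0.22779877  9.88250686] [ 0.08138457  1.02706773 -0.04439049] [492.93299964 116.55804392 229.93961919]
```

View pics/crop4.png

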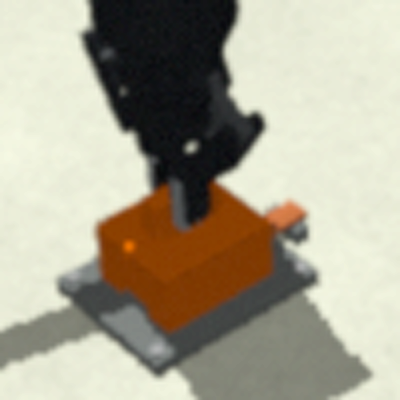

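The cover sits level on the base plate (rim front corner about 167,333), with the copper bar passing through its end cut-out. The press is steady at about 10 N, so I hand in.

```bash
python3 -c "
from bench import *
print(hand_in())"
```

```text
the job is handed in; nothing more can be done
None
```

The lever is folded shut, the small orange cover has snapped home on the base plate, and I handed in while still gripping the cover and pressing down with about 10 N; the hand-in returned no verdict.

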